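Fit the purifier's filter cassette and switch it on

TASK

Take the flat filter cassette out of its stand and slide it fully home in the slot on top of the bedside air purifier, leaving the purifier's rotary handle at off until the cassette is in. Then turn the handle on the sloping front clockwise, past its middle standby detent, right into the on detent at the far end, and let go. Do not disturb the other things on the cart.

Things in the scene. Friction and masses are not known exactly. Their poses are not given: they have to be found in the camera images.
- purifier: White tabletop air purifier, fixed, 220 (x) x 200 (y) x 100 mm high; origin under the centre of its footprint, x points away from its sloping front, z up. In its frame: the flat-topped rear block spans x -10 to 110 mm, top at z 100 mm; the front panel, 115 mm long and sloped 30 degrees, rises from z 42 mm at x -110 mm to z 100 mm at x -10 mm.
- slot_mouth (a point): Centre of the slot's opening in the purifier's top face (purifier frame x 35, y 0, z 100 mm). The slot is 16.5 mm (x) by 112.5 mm (y), straight down, 70 mm deep, with a small 3 mm bevel round its mouth. Axes as the purifier's.
- slot_floor (a point): Centre of the slot's floor, 70 mm below slot_mouth. Axes as the purifier's. The cassette is home when its origin is here.
- cassette: White flat filter cassette, a slab 14 mm thick (its x) by 110 mm wide (its y) by 110 mm high (its z), 150 g, with fine grey pleats on both faces; starts upright in the stand. Origin at the centre of its underside. Either face may face the front. When home, 40 mm of it stands above the purifier's top.
- stand: Low grey block, fixed, 60 x 140 x 40 mm high, with a slot 18 x 114 mm, 30 mm deep, in which the cassette stands loosely (slot floor 10 mm above the cart top). Origin under its centre; slot along its y. It is at the left or the right of the purifier; the eyedrop tray is on the other side.
- handle (a joint): Angle of the rotary handle (rad), growing clockwise as seen looking onto the sloping panel. 0 = off (stop, short mark, pointer to the purifier's +y side), 1.2 = standby detent (pointer straight up the slope), 2.4 = on (stop, long mark). Spring detents hold it at each (about 0.12 N m to break away); let go within 0.4 rad of one, it springs into it.
- handle_grip (a point): On the handle's turning axis, 36 mm off the sloping panel; grip here. Turns with the handle: x along the bar to its pointer, y across the bar, z out of the panel (30 degrees from vertical, leaning to the robot's side). The black bar is 16 mm thick, from 40 mm behind to 25 mm ahead of the axis, and stands 15 to 49 mm off the panel on a round boss, radius 21 mm, 16 mm high.
- handle_tip (a point): Pointer end of the handle bar, 55 mm from the axis, 26 mm off the panel. The pointer (25 to 55 mm from the axis) is lower and thinner than the bar: 12 mm thick, top 37 mm off the panel.
- eyedrop_tray: Blue plastic eyedrop tray with sliding cover, 90 x 150 x 42 mm, loose bystander; origin under its centre.
- mirror: Round mirror 136 mm across on a white ceramic base of 100 mm diameter, 193 mm high, loose bystander; origin under its base.
- thermometer_case: Steel thermometer case lying down, 150 (x) x 28 x 18 mm, loose bystander; origin under its centre.
- cup: White lidded enamel cup, 86 mm across, 110 mm high, handle to its +y, loose bystander; origin under its centre.
- glasses_case: Grey glasses case, 160 (x) x 60 x 38 mm, loose bystander; origin under its centre.
- pill_box: Week pill box with seven lids, 50 x 150 (y) x 27 mm, loose bystander; origin under its centre.
Not all that is in view belongs to the job. What is shaped like the cassette but blue or purple is not meant.

How it is judged:
By the outcome, as a careful person would: the job done as asked, in the order asked, and still so for the second after the job is handed in, with the robot touching nothing.
It also fails if it takes over 67 s, if anything falls off the work surface, if the arm or the gripper's body presses on something with over 40 N, if the wrist force passes 120 N, or if a joint passes its speed limit or range.

ROBOT

A 6-joint arm with a two-finger parallel gripper is mounted at the origin on the work surface. World frame = base frame: x ahead of the robot, y to its left, z up, the work surface at z = 0. Lengths are in m, angles in rad, forces in N, time in s.
With the tool pointing down it reaches from about 0.275 to 0.825 m from the base axis. Payload 4.9 kg.
Tool frame: the origin (TCP) lies midway between the tips of the shut fingers; the grasp point (between the pads) lies 19 mm behind it (bot.grip_depth is the distance from the TCP to the grasp point, in m); z points along the fingers, y is the line along which they close (so a half turn about z gives the same grasp; the last joint's range is limited). The gripper opens to 85 mm and grips with 20 to 120 N. Pads are 22 mm wide; open, the fingers measure 114 mm over their backs; the gripper's body (76 mm by 85 mm) begins 54 mm behind the grasp point. The pads swing forward as they close: fully open they stand 13 mm farther back than shut.
Start: joints at [1.066, 0.326, -0.193, 1.052, 0, 1.437], TCP at [0.199, 0.513, 0.231] pointing down, gripper open.
Joint ranges: [-2.65, 2.65], [-0.97, 1.79], [-1.3, 1.35], [-1.93, 2.1], [-1.47, 1.37], [-3.14, 3.14]. Speed limits (rad/s): [2.57, 2.57, 3.14, 3.14, 3.14, 3.14].

INTERFACE

Orientations are given as a unit quaternion [w, x, y, z].
In Python, from cell import bot gives the robot as it stands. Calls block until the motion is done:
- bot.move_pose(position, orientation): joint-space move of the TCP to a pose.
- bot.move_linear(position, speed=0.15, rotation=None, until_force=None): straight line of the TCP; rotation=None keeps the orientation; speed is the mean speed in m/s. With until_force (N) it stops when the force on the tool has changed by that much, and returns True; else False.
- bot.goto_joints(angles): joint-space move.
- bot.set_gripper(opening, grasp_force=None): opening from 0.0 (shut) to 1.0 (fully open); grasp_force is the grip in N (None keeps the last); returns when the fingers have stopped.
- bot.wait(seconds).
- bot.solve_ik(position, orientation): joint angles nearest the present ones, or None.
- bot.camera(name): name is "scene" or "top"; returns the picture (400x640x3 uint8, red, green, blue); there is no depth.
- bot.calibration(name): a dict with "mtx" (3x3 intrinsics, pixels), "k1" (the pictures are not rectified: a ray, as slopes to the right and down, at radius r is drawn at 1 + k1 r^2 times it, then the intrinsics apply), "extrinsics" (4x4, takes a point from world to camera coordinates). Camera axes: x right, y down, z forward; pixel columns grow to the right and rows downward; lengths in m; the calibration is good to about 2 mm. A picture is of the moment at which its call begins. calibration takes no time and is no camera call.
A pose or a line that the arm cannot do raises bot.PlanningError and nothing moves.
- bot.close_job(): hands the job in; it is judged then, once.
Trained networks look in the newest picture that a camera, given by its name, has taken for a name from the list of things; names that differ only in an ending like _2 or _b are one class to them, and where a whole thing is asked for, a point or a joint stands for the part that bears it (a point fixed in the world has none). Each returns a list of dicts, best first, with "confidence" (0 to 1); they miss things now and then, are a little off and sometimes report something else, mostly with a low value. They report only what shows in the picture. A call takes as long as a camera call. They do not tell look-alikes from the thing itself.
- bot.search_frame(camera, thing): "bbox" ([left, top, width, height] in pixels, round what is visible of it).
Readings, each from a call of its own:
- bot.read_clock(): time.
- bot.read_joint_positions(): joint angles.
- bot.read_joint_vel(): joint speeds.
- bot.read_joint_efforts(): joint torques, N m.
- bot.read_position(): TCP position.
- bot.read_tool_rot(): TCP orientation.
- bot.read_ft_force(): force on the tool from outside, world axes, zero at the start.
- bot.read_moment(): the same for the moment, N m.
- bot.read_gripper_width(): opening from 0.0 (shut) to 1.0 (fully open).
- bot.read_finger_force(): force on a finger pad.
Only numpy, scipy, OpenCV 4.12 (cv2) and the standard library are available. Lean on these libraries where they do the work, as an engineer would, in place of code of your own. Each camera call takes 0.05 s, during which the arm holds its last target. There are 200 camera calls.

## Working session

There is one attempt and no reset: what is moved stays moved. The work goes in short steps, each a Python script; the robot and the scene stay as the last script left them, time stands still between calls to the robot, and variables do not carry over. Pictures are saved under pics/ and viewed, at most 10 in all, crops included, and the job is handed in when it is done.

```bash
ls; mkdir -p pics
python3 - <<'E'
from cell import bot
import cv2,json
for n in("scene","top"):
    im=bot.camera(n);cv2.imwrite(f"pics/{n}0.png",im[:,:,::-1])
    c=bot.calibration(n);print(n,c)
    for t in("purifier","cassette","stand","handle","handle_tip","eyedrop_tray","mirror","thermometer_case","cup","glasses_case","pill_box"):
        print(t,[( [round(v) for v in d["bbox"]],round(d["confidence"],2)) for d in bot.search_frame(n,t)][:4])
print(bot.read_clock())
E
```

```text
pics
scene {'mtx': array([[507.41074336,   0.        , 328.34923816],
       [  0.        , 507.41074336, 200.26576905],
       [  0.        ,   0.        ,   1.        ]]), 'k1': -0.16147675936832986, 'extrinsics': array([[-0.86984377,  0.49324386, -0.00907292,  0.38715167],
       [ 0.29335045,  0.50236694, -0.81337136, -0.12449915],
       [-0.3966325 , -0.71016755, -0.58167406,  1.77503694],
       [ 0.        ,  0.        ,  0.        ,  1.        ]])}
purifier [([220, 170, 92, 71], 0.94)]
cassette [([406, 247, 48, 47], 0.81), ([300, 208, 23, 50], 0.73), ([337, 297, 62, 49], 0.61), ([380, 200, 40, 32], 0.58)]
stand [([345, 235, 52, 39], 0.92)]
handle [([279, 173, 15, 23], 0.67), ([357, 213, 34, 44], 0.57), ([253, 146, 32, 32], 0.37)]
handle_tip [([281, 172, 12, 22], 0.55), ([221, 170, 91, 71], 0.23)]
eyedrop_tray [([328, 198, 42, 20], 0.55)]
mirror [([202, 125, 35, 58], 0.94)]
thermometer_case [([327, 196, 43, 19], 0.94), ([342, 298, 54, 51], 0.54)]
cup [([267, 259, 34, 41], 0.64), ([324, 198, 46, 18], 0.63), ([221, 169, 92, 74], 0.52)]
glasses_case [([310, 139, 32, 20], 0.73), 
[... 442 characters left out ...]
06,  0.01507135, -0.99588697,  1.37838651],
       [ 0.        ,  0.        ,  0.        ,  1.        ]])}
purifier [([328, 122, 67, 76], 0.71), ([408, 178, 59, 40], 0.65)]
cassette [([180, 217, 44, 22], 0.76), ([235, 204, 40, 9], 0.73), ([263, 234, 19, 33], 0.59), ([282, 157, 27, 35], 0.47)]
stand [([238, 199, 44, 21], 0.81)]
handle [([341, 172, 33, 16], 0.56)]
handle_tip [([344, 172, 28, 15], 0.68)]
eyedrop_tray [([413, 179, 55, 41], 0.95)]
mirror [([425, 136, 46, 28], 0.58)]
thermometer_case [([319, 207, 11, 44], 0.59), ([177, 156, 49, 23], 0.18)]
cup [([240, 115, 32, 31], 0.95), ([412, 179, 54, 42], 0.68)]
glasses_case [([404, 241, 43, 44], 0.59)]
pill_box [([176, 156, 49, 20], 0.6)]
1.2
```

View pics/scene0.png

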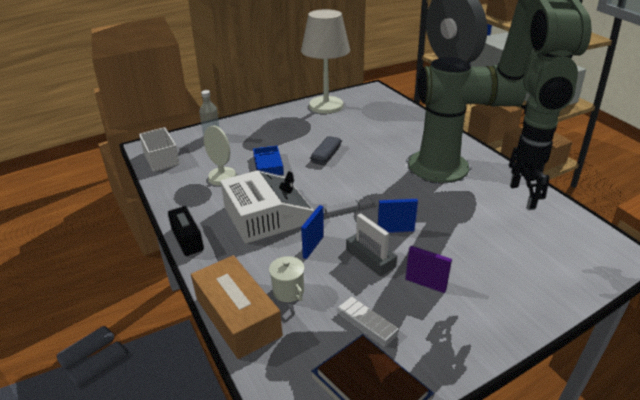

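View pics/top0.png

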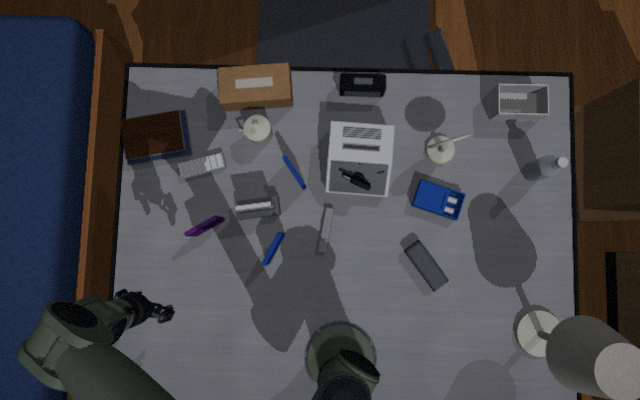

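The scene picture shows the purifier at (265,205) and the white cassette in the stand at (372,240). The top picture shows the purifier at (361,158) and the stand with the cassette at (257,206). Blue decoys are at (293,172) and (273,248), and a purple one at (204,226). Next I'll enlarge the two regions to measure them.

Run:
```python
import cv2,numpy as np
t=cv2.imread("pics/top0.png");s=cv2.imread("pics/scene0.png")
def crop(im,x,y,w,h,k,step=10):
    c=cv2.resize(im[y:y+h,x:x+w],None,fx=k,fy=k,interpolation=cv2.INTER_CUBIC)
    c=cv2.convertScaleAbs(c,alpha=1.3)
    for X in range(x,x+w,step):
        cv2.line(c,((X-x)*k,0),((X-x)*k,6),(0,255,255),1);cv2.putText(c,str(X),((X-x)*k,16),0,.35,(0,255,255))
    for Y in range(y,y+h,step):
        cv2.line(c,(0,(Y-y)*k),(6,(Y-y)*k),(0,255,255),1);cv2.putText(c,str(Y),(0,(Y-y)*k+4),0,.35,(0,255,255))
    return c
a=crop(t,320,110,80,95,6);b=crop(t,230,190,52,35,6)
h=max(a.shape[0],b.shape[0]);o=np.zeros((h,a.shape[1]+b.shape[1],3),np.uint8);o[:a.shape[0],:a.shape[1]]=a;o[:b.shape[0],a.shape[1]:]=b
cv2.imwrite("pics/t1.png",o)
a=crop(s,215,160,105,85,5);b=crop(s,340,205,54,75,5);o=np.zeros((425,795,3),np.uint8);o[:,:525]=a;o[:375,525:]=b
cv2.imwrite("pics/s1.png",o)
```

```text
(no output)
```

View pics/t1.png

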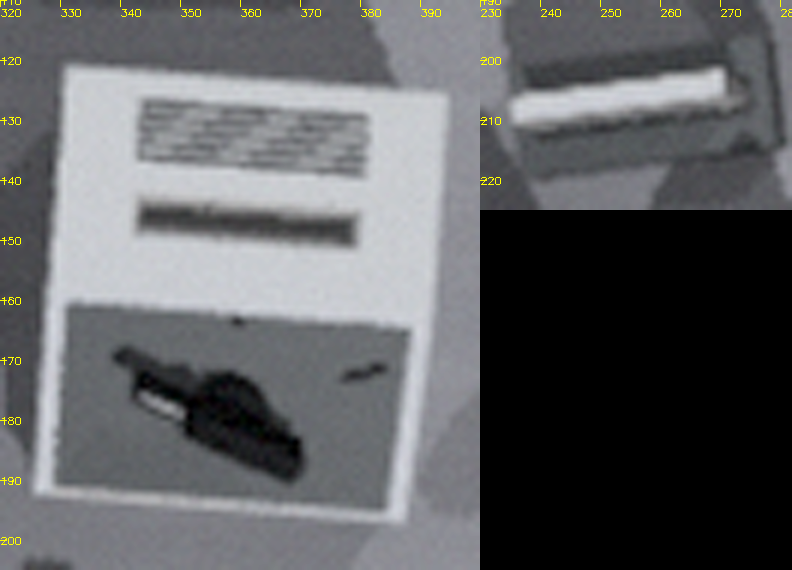

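View pics/s1.png

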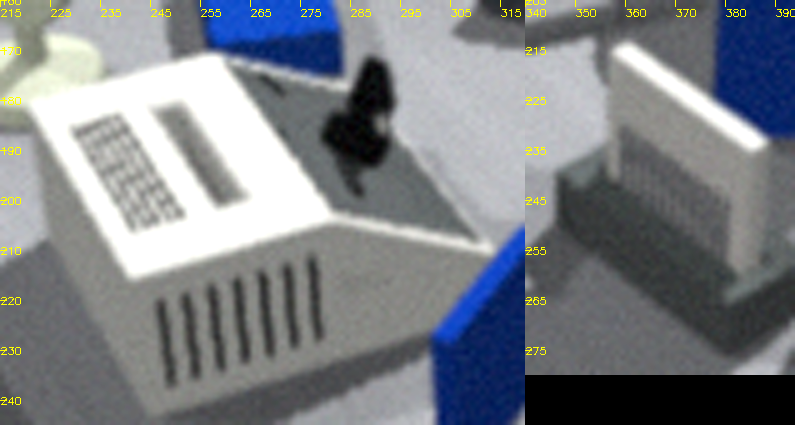

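The top view is sharp enough to mark corners on the purifier, slot, handle and cassette. The scene crop shows the cassette with its top face running from (358,214) to (388,235). I'll fit poses from both views.

```bash
cat > h.py <<'E'
from cell import bot
import numpy as np,cv2
from scipy.optimize import least_squares
from scipy.spatial.transform import Rotation as R
CAL={n:bot.calibration(n) for n in("scene","top")}
def proj(n,P):
    c=CAL[n];E=c["extrinsics"];K=c["mtx"]
    return cv2.projectPoints(np.asarray(P,float).reshape(-1,3),cv2.Rodrigues(E[:3,:3])[0],E[:3,3],K,np.array([c["k1"],0,0,0]))[0].reshape(-1,2)
def quat(M): q=R.from_matrix(M).as_quat(); return [q[3],q[0],q[1],q[2]]
def pose2(p): # x,y,yaw
    return R.from_euler('z',p[2]).as_matrix(),np.array([p[0],p[1],0])
def tool(z,y):
    z=np.array(z)/np.linalg.norm(z);y=np.array(y,float);y-=z*(y@z);y/=np.linalg.norm(y)
    return quat(np.c_[np.cross(y,z),y,z])
E
cat > fit.py <<'E'
from h import *
def px(o,k,l): return np.array(o)+(np.array(l,float)+.5)/k-.5
# purifier
Pt=[(.110,.1,.1),(.110,-.1,.1),(-.110,.1,.042),(-.110,-.1,.042),(.035,0,.1)]
It=px((320,110),6,[(66,65),(449,94),(34,492),(405,522),(247,224)])
Ps=[(.110,.1,.1),(.110,-.1,.1),(-.01,-.1,.1),(-.01,.1,.1),(-.11,.1,.042),(.11,.1,0)]
Is=px((215,160),5,[(133,277),(30,103),(222,55),(330,210),(492,250),(152,415)])
def mk(A,a,B,b,m):
    return lambda p:np.r_[(proj("top",m(p,A))-a).ravel(),(proj("scene",m(p,B))-b).ravel()]
m=lambda p,X:np.array(X)@pose2(p)[0].T+pose2(p)[1]
for nm,f in(("both",mk(Pt,It,Ps,Is,m)),("top",lambda p:mk(Pt,It,Ps,Is,m)(p)[:10])):
    s=least_squares(f,[.6,-.05,0]);print(nm,s.x.round(4),"\n",s.fun.reshape(-1,2).round(1).tolist())
    if nm=="both":P=s.x
# cassette: x,y,yaw,lean (about its bottom y axis)
C=[(-.007,.055,.11),(.007,.055,.11),(.007,-.055,.11),(-.007,-.055,.11)]
def mc(p,X): return (R.from_euler('zy',p[2:4]).apply(np.array(X)))+[p[0],p[1],.01]
T=px((230,190),6,[(33,126),(31,99),(243,68),(245,95)])
S=px((340,205),5,[(103,42),(88,48),(227,152),(243,140)])
# order scene: identify by nearest
f0=lambda p:(proj("top",mc(p,C))-T).ravel()
s=least_squares(f0,[.5,.2,.1,0.]);q=proj("scene",mc(s.x,C))
S=np.array([S[np.argmin(((S-a)**2).sum(1))] for a in q])
print("top",s.x.round(4),q.round(1).tolist(),S.round(1).tolist())
f=lambda p:np.r_[f0(p),(proj("scene",mc(p,C))-S).ravel()]
s=least_squares(f,s.x);print("cass",s.x.round(4),s.fun.reshape(-1,2).round(1).tolist())
print("cass top centre",mc(s.x,[(0,0,.11)]))
# handle: fit (a along slope x, b y) of axis in purifier frame, theta=0
import sys
Rp,tp=pose2(P)
n=np.array([-.5,0,np.sqrt(.75)]);u=np.array([np.sqrt(.75),0,.5]);v=np.array([0,1,0])
def hp(h,X): # X in (bar x, bar y, off)
    th=1.2-h[2];d=np.cos(th)*u+np.sin(th)*v;e=np.cross(n,d)
    o=np.array([-.06,0,.071])+h[0]*u+h[1]*v
    return (o+np.array([x*d+y*e+z*n for x,y,z in X]))@Rp.T+tp
HX=[(-.04,.008,.049),(-.04,-.008,.049),(.055,0,.031)]
HI=px((320,110),6,[(277,486),(304,457),(120,356)])
for cand in(HX,[HX[1],HX[0],HX[2]]):
    s=least_squares(lambda h:(proj("top",hp(h,cand))-HI).ravel(),[0,0,0]);print("handle",s.x.round(4),s.cost.round(2),s.fun.round(1).tolist())
print("handle pred h=0 scene",proj("scene",hp([0,0,0],HX+[(0,0,0)])).round(1).tolist(),"top",proj("top",hp([0,0,0],HX)).round(1).tolist(),HI.round(1).tolist())
E
python3 fit.py
```

```text
both [ 0.6337 -0.0445 -0.0528] 
 [[-0.3, 0.5], [-0.5, 0.5], [-0.5, 0.6], [-0.5, 0.6], [-0.5, -0.1], [-0.6, -0.6], [-0.8, -1.2], [-2.2, -1.4], [0.4, 1.1], [0.7, -0.1], [-0.5, -0.4]]
top [ 0.635  -0.046  -0.0524] 
 [[0.1, 0.1], [-0.1, 0.1], [-0.0, 0.2], [-0.0, 0.1], [-0.0, -0.5]]
top [ 0.4917  0.2792  0.1715 -0.163 ] [[387.9, 232.6], [384.1, 234.1], [355.2, 213.1], [359.0, 211.8]] [[388.2, 232.6], [385.0, 235.0], [357.2, 214.2], [360.2, 213.0]]
cass [ 0.4971  0.2807  0.1665 -0.2231] [[-0.3, 0.2], [-0.7, 0.3], [-0.6, 0.5], [-0.2, 0.5], [0.2, 0.9], [-0.4, -0.2], [-1.2, -0.8], [-0.4, -0.7]]
cass top centre [[0.47274208 0.28068206 0.11727334]]
handle [0.0098 0.0053 0.1154] 3.55 [-0.0, -1.0, -1.6, -0.1, 1.6, 1.0]
handle [0.0096 0.0053 0.1051] 36.06 [2.9, -5.0, -4.4, 3.8, 1.5, 1.2]
handle pred h=0 scene [[292.7, 171.1], [287.9, 169.2], [289.9, 187.3], [284.5, 188.8]] top [[368.1, 191.6], [370.5, 187.3], [341.6, 174.7]] [[365.8, 190.6], [370.2, 185.8], [339.6, 168.9]]
```

```bash
cat > ov.py <<'E'
import sys; sys.argv=['x']
exec(open('fit.py').read().split("# handle: fit")[0])
P=np.array([.6347,-.0457,-.0525]);Rp,tp=pose2(P)
n=np.array([-.5,0,np.sqrt(.75)]);u=np.array([np.sqrt(.75),0,.5]);v=np.array([0,1,0])
def hp(h,X):
    th=1.2-h[2];d=np.cos(th)*u+np.sin(th)*v;e=np.cross(n,d)
    o=np.array([-.06,0,.071])+h[0]*u+h[1]*v
    return (o+np.array([x*d+y*e+z*n for x,y,z in X]))@Rp.T+tp
bar=[(-.04,.008,.049),(-.04,-.008,.049),(.025,-.008,.049),(.025,.008,.049)]
ptr=[(.025,.006,.037),(.055,.006,.037),(.055,-.006,.037),(.025,-.006,.037)]
im={n:cv2.imread(f"pics/{n}0.png") for n in CAL}
def crop(n,x,y,w,h,k,lines):
    c=cv2.resize(im[n][y:y+h,x:x+w],None,fx=k,fy=k,interpolation=cv2.INTER_CUBIC)
    c=(255*(c/255.)**.5).astype(np.uint8)
    for L,col in lines:
        p=((proj(n,L)-[x,y]+.5)*k-.5).round().astype(int)
        cv2.polylines(c,[p],True,col,1)
    return c
H=[(hp([0,0,0],bar),(0,255,0)),(hp([0,0,0],ptr),(0,0,255))]
A=crop("top",325,155,70,48,6,H);B=crop("scene",265,160,60,48,6,H)
def st(p): 
    M,t=pose2(p);r=lambda a,b,z:np.array([(a,b,z),(-a,b,z),(-a,-b,z),(a,-b,z)])@M.T+t
    return [(r(.03,.07,.04),(0,255,0)),(r(.03,.07,0),(0,0,255)),(r(.009,.057,.04),(255,255,0))]
SP=[.48,.28,.168]
D=crop("top",225,190,65,48,6,st(SP));F=crop("scene",340,225,60,52,6,st(SP))
o=np.zeros((288+312,780,3),np.uint8);o[:288,:420]=A;o[:288,420:]=B;o[288:576,:390]=D;o[288:,390:750]=F
cv2.imwrite("pics/ov.png",o)
E
python3 ov.py >/dev/null
```

```text
(no output)
```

View pics/ov.png

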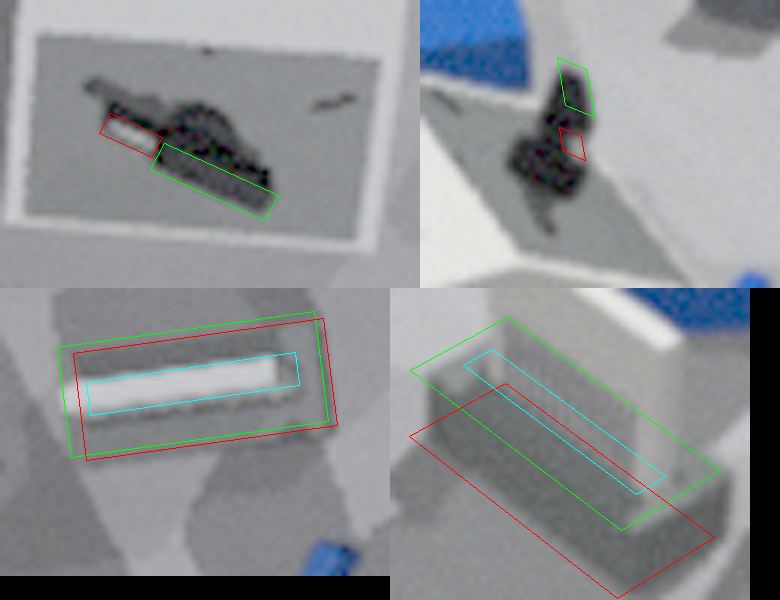

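The handle overlay sits about 4–6 mm too far down the slope, and the stand overlay is close in the top view but slightly off in the scene view. I'll take one clean zoom of the stand to settle its pose and the cassette's lean.

Run:
```python
import cv2,numpy as np
im={n:cv2.imread(f"pics/{n}0.png") for n in("top","scene")}
def crop(n,x,y,w,h,k):
    c=cv2.resize(im[n][y:y+h,x:x+w],None,fx=k,fy=k,interpolation=cv2.INTER_CUBIC)
    return np.clip(255*(c/200.)**.6,0,255).astype(np.uint8)
A=crop("top",230,192,52,34,8);B=crop("scene",342,208,46+8,70,7)
o=np.zeros((490,416+378,3),np.uint8);o[:272,:416]=A;o[:,416:]=B
cv2.imwrite("pics/st.png",o)
```

```text
(no output)
```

View pics/st.png

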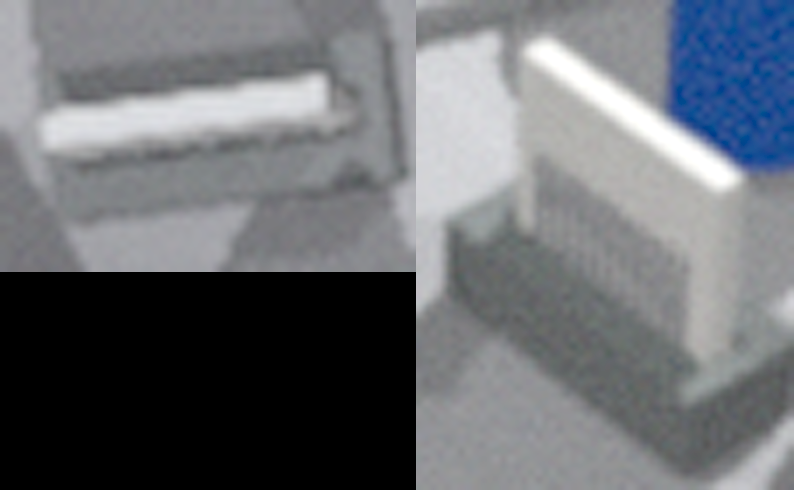

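```bash
cat > fit2.py <<'E'
from h import *
px=lambda o,k,l:np.array(o)+(np.array(l,float)+.5)/k-.5
tx=lambda l:px((230,192),8,l); sx=lambda l:px((342,208),7,np.array(l)-[416,0])
A=[(-.03,.07,.04),(.03,.07,.04),(-.03,-.07,0)];a=tx([(72,218),(58,70),(405,181)])
B=[(.03,-.07,.04),(.03,-.07,0),(.03,.07,.04),(.03,.07,0)];b=sx([(448,225),(452,290),(688,402),(690,476)])
m=lambda p,X:np.array(X)@pose2(p)[0].T+pose2(p)[1]
ft=lambda p:(proj("top",m(p,A))-a).ravel()
f=lambda p:np.r_[ft(p),(proj("scene",m(p,B))-b).ravel()]
for g in(ft,f):
    s=least_squares(g,[.48,.28,.17]);print("stand",s.x.round(4),s.fun.reshape(-1,2).round(1).tolist())
# cassette: x,y,yaw,lean,roll with top corners + edge points at height ~.03-.04 above base
C=[(-.007,.055,.11),(.007,.055,.11),(.007,-.055,.11),(-.007,-.055,.11)]
mc=lambda p,X:R.from_euler('zyx',[p[2],p[3],0]).apply(np.array(X))+[p[0],p[1],.01]
T=tx([(45,150),(40,120),(324,74),(328,105)]);S=sx([(742,178),(716,190),(524,52),(545,40)])
D=[(.007,-.055,.03),(.007,.055,.03),(-.007,.055,.03)];d=sx([(527,235),(697,355),(728,350)])
def edge(p): # perpendicular distance of low edge pts from predicted edge line
    q0=proj("scene",mc(p,D));q1=proj("scene",mc(p,np.array(D)+[0,0,.08]));t=q1-q0;t/=np.linalg.norm(t,axis=1)[:,None]
    w=d-q0;return w[:,0]*t[:,1]-w[:,1]*t[:,0]
f=lambda p:np.r_[(proj("top",mc(p,C))-T).ravel(),(proj("scene",mc(p,C))-S).ravel(),edge(p)]
s=least_squares(f,[.48,.28,.17,0]);print("cass",s.x.round(4),s.fun.round(1).tolist(),mc(s.x,[(0,0,.11)]))
# handle
P=np.array([.6347,-.0457,-.0525]);Rp,tp=pose2(P)
n=np.array([-.5,0,np.sqrt(.75)]);u=np.array([np.sqrt(.75),0,.5]);v=np.array([0,1,0])
def hp(h,X):
    th=1.2;d=np.cos(th)*u+np.sin(th)*v;e=np.cross(n,d);o=np.array([-.06,0,.071])+h[0]*u+h[1]*v
    return (o+np.array([x*d+y*e+z*n for x,y,z in X]))@Rp.T+tp
def boss(h): return (np.array([-.06,0,.071])+(h[0]+.021)*u+h[1]*v+.016*n)@Rp.T+tp
X=[(-.04,.008,.049),(-.04,-.008,.049),(.055,.006,.037)]
I=px((325,155),6,[(262,208),(271,184),(108,119)]);Ib=px((325,155),6,[(203,103)])
J=px((265,160),6,np.array([(563,70),(588,80)])-[420,0])
F=lambda h:np.r_[(proj("top",hp(h,X))-I).ravel(),(proj("top",boss(h))-Ib)[0,1],(proj("scene",hp(h,X[:2]))-J).ravel()]
s=least_squares(F,[0,0]);print("handle",s.x.round(4),s.fun.round(1).tolist())
print(proj("scene",hp(s.x,X[:2])).tolist(),J.tolist())
E
python3 fit2.py
```

```text
stand [0.4754 0.2746 0.1406] [[-0.9, -0.2], [-0.9, -0.1], [1.9, 0.2]]
stand [0.4732 0.2804 0.1671] [[-2.4, 1.0], [-2.9, 1.2], [0.3, 0.2], [-1.0, -2.1], [-1.8, -0.4], [-0.1, -0.8], [-1.2, -0.2]]
cass [0.471  0.2814 0.145  0.0295] [-1.2, -0.4, -0.9, -1.2, -0.6, 0.4, -0.6, 1.1, -0.1, -1.0, -0.4, -0.4, -1.2, -1.1, -0.2, -1.5, -1.6, 1.3, 0.6] [[0.47421349 0.28137307 0.11995221]]
handle [0.0039 0.0034] [-0.7, 0.8, 0.2, 0.5, -2.4, 1.0, 0.6, 3.2, 0.0, -5.7, -3.6]
[[291.59327369917884, 171.26955027550554], [286.8442231048271, 169.35180476406748]] [[288.4166666666667, 171.25], [292.5833333333333, 172.91666666666666]]
```

```bash
cat >> h.py <<'E'
P=np.array([.6347,-.0457,-.0525]);Rp,tp=pose2(P)
pw=lambda x:Rp@np.array(x)+tp
CX=.474;CY=.281;CYAW=.167
qc=tool([0,0,-1],[np.cos(CYAW),np.sin(CYAW),0])
qs=tool([0,0,-1],[np.cos(P[2]),np.sin(P[2]),0])
E
python3 - <<'E'
from h import *
for s in(1,-1):
    a=tool([0,0,-1],[s*np.cos(CYAW),s*np.sin(CYAW),0]);b=tool([0,0,-1],[s*np.cos(P[2]),s*np.sin(P[2]),0])
    m=pw([.035,0,.1]);print(m)
    for p,q in(([CX,CY,.25],a),([CX,CY,.086],a),([*m[:2],.22],b),([*m[:2],.106],b)):
        j=bot.solve_ik(p,q);print(s,None if j is None else np.round(j,2))
n=Rp@np.array([-.5,0,np.sqrt(.75)]);u=Rp@np.array([np.sqrt(.75),0,.5]);v=Rp@np.array([0,1,0])
o=pw([-.06,0,.071])+.005*u+.002*v
for s in(1,-1):
  for th in(1.2,.6,0,-.6,-1.2):
    d=np.cos(th)*u+np.sin(th)*v;e=s*np.cross(n,d)
    j=bot.solve_ik(o+n*.017,tool(-n,e));k=bot.solve_ik(o+n*.1,tool(-n,e))
    print(s,th,[None if x is None else np.round(x,2).tolist() for x in(j,k)])
E
```

```text
[ 0.66965178 -0.04753666  0.1       ]
1 [ 0.4   0.32 -0.16  1.1   0.    1.8 ]
1 [ 0.4   0.47 -0.39  0.72  0.    1.8 ]
1 [-0.18  0.56  0.15  1.16  0.    1.44]
1 [-0.18  0.64 -0.01  0.92  0.    1.44]
[ 0.66965178 -0.04753666  0.1       ]
-1 [ 0.4   0.32 -0.16  1.1   0.   -1.34]
-1 [ 0.4   0.47 -0.39  0.72  0.   -1.34]
-1 [-0.18  0.56  0.15  1.16  0.   -1.7 ]
-1 [-0.18  0.64 -0.01  0.92  0.   -1.7 ]
1 1.2 [[-0.25, 0.28, -0.91, -0.13, 0.1, -1.37], [-0.28, 0.06, -0.91, 0.08, 0.11, -1.39]]
1 0.6 [[-0.25, 0.28, -0.91, -0.13, 0.1, -0.77], [-0.28, 0.06, -0.91, 0.08, 0.11, -0.79]]
1 0 [[-0.25, 0.28, -0.91, -0.13, 0.1, -0.17], [-0.28, 0.06, -0.91, 0.08, 0.11, -0.19]]
1 -0.6 [[-0.25, 0.28, -0.91, -0.13, 0.1, 0.43], [-0.28, 0.06, -0.91, 0.08, 0.11, 0.41]]
1 -1.2 [[-0.25, 0.28, -0.91, -0.13, 0.1, 1.03], [-0.28, 0.06, -0.91, 0.08, 0.11, 1.01]]
-1 1.2 [[-0.25, 0.28, -0.91, -0.13, 0.1, 1.77], [-0.28, 0.06, -0.91, 0.08, 0.11, 1.75]]
-1 0.6 [[-0.25, 0.28, -0.91, -0.13, 0.1, 2.37], [-0.28, 0.06, -0.91, 0.08, 0.11, 2.35]]
-1 0 [[-0.25, 0.28, -0.91, -0.13, 0.1, 2.97], [-0.28, 0.06, -0.91, 0.08, 0.11, 2.95]]
-1 -0.6 [[-0.25, 0.28, -0.91, -0.13, 0.1, -2.72], [-0.28, 0.06, -0.91, 0.08, 0.11, -2.74]]
-1 -1.2 [[-0.25, 0.28, -0.91, -0.13, 0.1, -2.12], [-0.28, 0.06, -0.91, 0.08, 0.11, -2.14]]
```

Run:
```python
from h import *
bot.set_gripper(.6,60)
bot.move_pose([CX,CY,.22],qc)
print(bot.move_linear([CX,CY,.086],.12,until_force=15),bot.read_position())
f0=bot.read_ft_force();bot.set_gripper(0,60)
print(bot.read_gripper_width(),bot.read_finger_force(),bot.read_ft_force()-f0)
bot.move_linear([CX,CY,.215],.12)
print(bot.read_gripper_width(),bot.read_ft_force()-f0)
m=pw([.035,0,.1])
bot.move_linear([m[0],m[1],.215],.2,rotation=qs)
for n in CAL: cv2.imwrite(f"pics/{n}2.png",bot.camera(n)[:,:,::-1])
print(bot.read_clock(),bot.read_position(),bot.read_moment())
a=cv2.imread("pics/top2.png")[100:205,225:400];b=cv2.imread("pics/scene2.png")[110:290,200:420]
o=np.zeros((540,800,3),np.uint8);a=cv2.resize(a,None,fx=2.1,fy=2.1*1,interpolation=3);b=cv2.resize(b,None,fx=1.9,fy=1.9,interpolation=3)
o[:a.shape[0],:a.shape[1]]=a;o[:b.shape[0],375:375+b.shape[1]]=b;cv2.imwrite("pics/v2.png",o)
```

```text
False [0.47457955 0.28133212 0.08672972]
0.14886851416345426 59.19458270072937 [-1.92602692 -1.36714707  4.84962797]
0.15365456130475666 [-0.59250313 -0.02412917 -1.8005885 ]
8.0583 [ 0.66944172 -0.0467261   0.21518524] [ 0.02442845 -0.0331413   0.01793801]
```

View pics/v2.png

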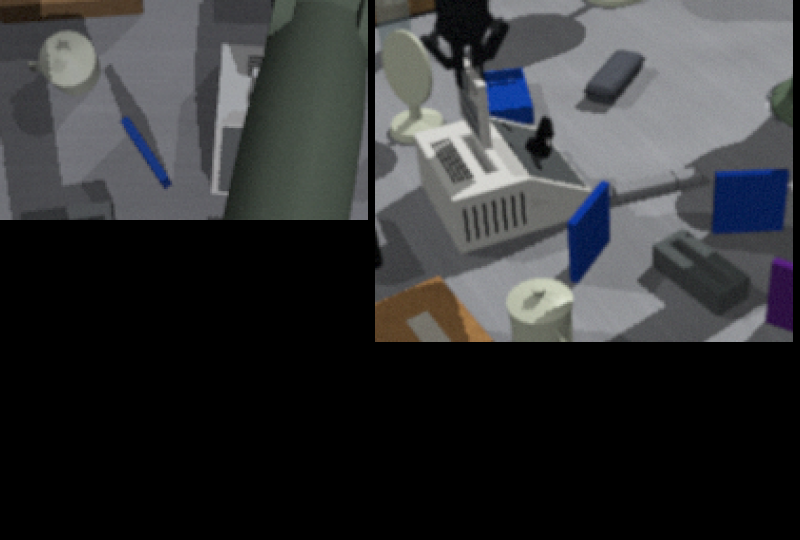

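The stand is empty and the cassette hangs upright from the gripper above the purifier. I'll overlay the predicted cassette and slot on the scene picture to check the alignment.

```bash
cat > ov2.py <<'E'
from h import *
im=cv2.imread("pics/scene2.png");x,y,k=215,130,6
c=cv2.resize(im[y:y+95,x:x+110],None,fx=k,fy=k,interpolation=3)
c=np.clip(255*(c/220.)**.7,0,255).astype(np.uint8)
def L(X,col):
    p=((proj("scene",X)-[x,y]+.5)*k-.5).round().astype(int);cv2.polylines(c,[p],True,col,1)
t=np.array([.66944,-.04673,.21519])
r=lambda a,b,z:np.array([(a,b,z),(-a,b,z),(-a,-b,z),(a,-b,z)])
for z in(-.076,.034): L(r(.007,.055,z)@Rp.T+t,(0,0,255))
L(r(.00825,.05625,0)@Rp.T+pw([.035,0,.1]),(0,255,0))
L(np.array([(.11,.1,.1),(.11,-.1,.1),(-.01,-.1,.1),(-.01,.1,.1)])@Rp.T+tp,(255,255,0))
cv2.imwrite("pics/v3.png",c)
E
python3 ov2.py
```

```text
(no output)
```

View pics/v3.png

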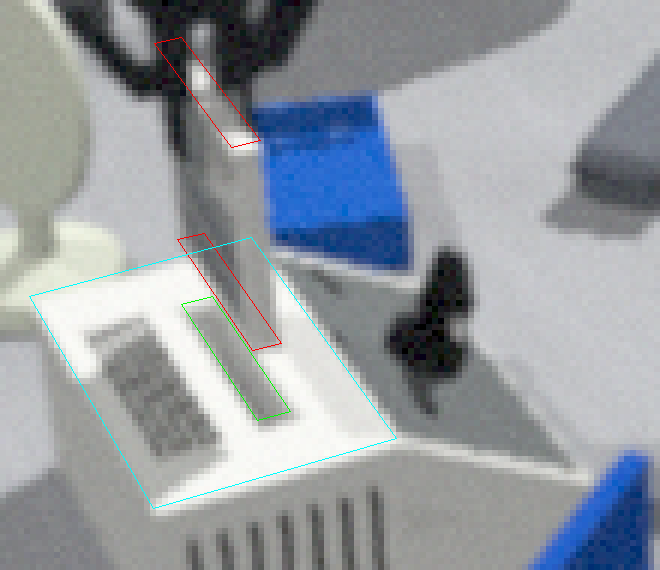

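The cassette overlay agrees to about 1 px in y. The slot looks about 1 mm nearer the robot than predicted, so I'll shift by that much and lower with force feedback.

Run:
```python
from h import *
m=pw([.034,0,.1])
bot.move_linear([m[0],m[1],.182],.08)
f0=bot.read_ft_force();m0=bot.read_moment()
for z in(.172,.165,.155):
    s=bot.move_linear([m[0],m[1],z],.03,until_force=12)
    print(z,s,bot.read_position(),(bot.read_ft_force()-f0).round(1),(bot.read_moment()-m0).round(2),bot.read_gripper_width())
    if s: break
print(bot.read_clock(),m)
```

```text
0.172 False [ 0.66854732 -0.04748921  0.17181724] [-1.3  0.2  0.4] [-0.02 -0.    0.02] 0.15483479182315957
0.165 False [ 0.66841836 -0.04744236  0.16462122] [-2.   0.   0.2] [ 0.01 -0.03  0.06] 0.15737126228843856
0.155 False [ 0.66848157 -0.04745097  0.15472661] [-1.   0.  -0.4] [-0.03  0.01  0.03] 0.1564904500277546
9.975 [ 0.66865315 -0.04748418  0.1       ]
```

Run:
```python
from h import *
m=pw([.034,0,.1]);f0=bot.read_ft_force()
def st(t):print(t,bot.read_position(),(bot.read_ft_force()-f0).round(1),bot.read_gripper_width())
print(bot.move_linear([m[0],m[1],.12],.05,until_force=15));st('a')
print(bot.move_linear([m[0],m[1],.1025],.03,until_force=15));st('b')
bot.set_gripper(.45);st('open')
bot.move_linear([m[0],m[1],.2],.15)
# gentle push down with shut fingers to make sure it is home
bot.set_gripper(0);f0=bot.read_ft_force()
print(bot.move_linear([m[0],m[1],.133],.05,until_force=12));st('push')
bot.move_linear([m[0],m[1],.23],.15)
print(bot.read_clock())
```

```text
False
a [ 0.66855263 -0.04748246  0.12007096] [ 0.3 -0.3  0.7] 0.15661213369128751
True
b [ 0.66907326 -0.04760067  0.10661658] [ 0.7 -0.7  4.7] 0.15502302629596248
open [ 0.66762085 -0.04728684  0.10537086] [-0.7  0.   1. ] 0.4503671083024457
True
push [ 0.66892683 -0.04748613  0.14010304] [0.7 0.2 2.3] -0.002435687371772798
14.7417
```

```bash
sed -i 's/\[(563,70),(588,80)\]/[(588,80),(563,70)]/' fit2.py; python3 fit2.py | tail -2
cat >> h.py <<'E'
N=Rp@np.array([-.5,0,np.sqrt(.75)]);U=Rp@np.array([np.sqrt(.75),0,.5]);V=Rp@np.array([0,1,0])
O=pw([-.06,0,.071])+.005*U+.001*V
def qh(th): d=np.cos(th)*U+np.sin(th)*V; return tool(-N,np.cross(N,d))
E
python3 - <<'E'
from h import *
bot.set_gripper(.5,40)
bot.move_pose(O+N*.15,qh(1.2))
cv2.imwrite("pics/scene4.png",bot.camera("scene")[:,:,::-1])
f0=bot.read_ft_force()
print(bot.move_linear(O+N*.08,.1,until_force=8))
print(bot.move_linear(O+N*.02,.05,until_force=8),bot.read_position()-O-N*.02,bot.read_ft_force()-f0,bot.read_clock())
im=bot.camera("scene");cv2.imwrite("pics/scene5.png",im[:,:,::-1])
cv2.imwrite("pics/v5.png",cv2.resize(im[120:250,200:340,::-1],None,fx=4,fy=4,interpolation=3))
E
```

```text
handle [0.0039 0.0034] [-0.7, 0.8, 0.2, 0.5, -2.4, 1.0, 0.5, -1.0, -1.6, -1.6, -1.9]
[[291.589622742388, 171.27220554794528], [286.84044640996683, 169.354420849232]] [[292.5833333333333, 172.91666666666666], [288.4166666666667, 171.25]]
False
False [ 9.56711333e-05 -1.29203804e-05  3.14626551e-04] [-0.40266312 -0.06714689  0.63512163] 19.8917
```

View pics/v5.png

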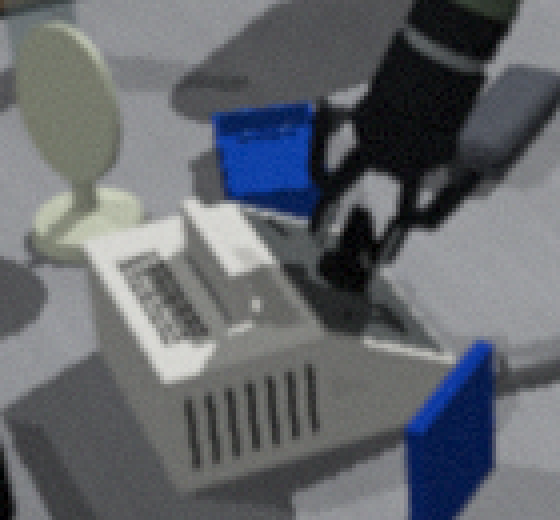

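The cassette stands home in its slot, and the open fingers straddle the black bar around (350,250) in the crop. Next I'll close gently, check the side load, and turn in steps.

Run:
```python
from h import *
f0=bot.read_ft_force();m0=bot.read_moment()
bot.set_gripper(0,30)
e=np.cross(N,np.cos(1.2)*U+np.sin(1.2)*V)
def st(th):
    f=bot.read_ft_force()-f0;print(round(th,2),"U,V,N",np.round([f@U,f@V,f@N],1),"Mn",round((bot.read_moment()-m0)@N,2),round(bot.read_gripper_width(),3))
st(1.2);print("along e",(bot.read_ft_force()-f0)@e,bot.read_finger_force())
for th in(1.05,.8):
    bot.move_linear(O+N*.02,.05,rotation=qh(th));st(th)
print(bot.read_clock())
```

```text
1.2 U,V,N [-6.7  3.8 10.6] Mn -0.02 0.179
along e 7.633615947076571 34.07021641731262
1.05 U,V,N [-6.4  3.6  9.7] Mn 0.1 0.178
0.8 U,V,N [-7.4  4.2  9.5] Mn -0.0 0.183
20.9917
```

Run:
```python
from h import *
f0=bot.read_ft_force();m0=bot.read_moment()
def st(th):
    f=bot.read_ft_force()-f0;print(round(th,2),"U,V,N",np.round([f@U,f@V,f@N],1),"Mn",round((bot.read_moment()-m0)@N,2),round(bot.read_gripper_width(),3),bot.read_joint_positions()[5].round(2))
for th in(.4,0,-.4,-.8,-1.1,-1.2,-1.24):
    bot.move_linear(O+N*.021,.05,rotation=qh(th));st(th)
    f=bot.read_ft_force()
    if np.linalg.norm(f-f0)>35: break
print(bot.read_clock())
```

```text
0.4 U,V,N [ -1.5   1.1 -20.3] Mn -0.04 0.178 -0.58
0 U,V,N [ -2.4   0.6 -21. ] Mn -0.02 0.179 -0.18
-0.4 U,V,N [ -3.2  -0.1 -21.3] Mn 0.07 0.18 0.22
-0.8 U,V,N [ -2.8   0.4 -21.3] Mn -0.04 0.184 0.62
-1.1 U,V,N [ -3.8  -0.4 -20.5] Mn -0.16 0.179 0.92
-1.2 U,V,N [ -4.4  -1.2 -21.4] Mn 0.02 0.181 1.02
-1.24 U,V,N [ -4.6  -0.9 -20.4] Mn 0.78 0.178 1.06
24.1417
```

The moment jumped to 0.78 N m at the far end, so the handle has reached its stop. I'll release, retreat and check.

Run:
```python
from h import *
bot.move_linear(O+N*.021,.05,rotation=qh(-1.2))
bot.set_gripper(.5)
bot.move_linear(O+N*.15,.1)
bot.goto_joints([1.066,.1,-.193,1.052,0,1.437])
bot.wait(.5)
a=bot.camera("top")[:,:,::-1];b=bot.camera("scene")[:,:,::-1];print(bot.read_clock())
o=np.zeros((500,800,3),np.uint8)
a=cv2.resize(a[105:205,320:400],None,fx=5,fy=5,interpolation=3);b=cv2.resize(b[110:310,190:420],(395,343),interpolation=3)
o[:,:400]=a;o[:343,405:]=b;cv2.imwrite("pics/v6.png",o)
```

```text
29.1
```

View pics/v6.png

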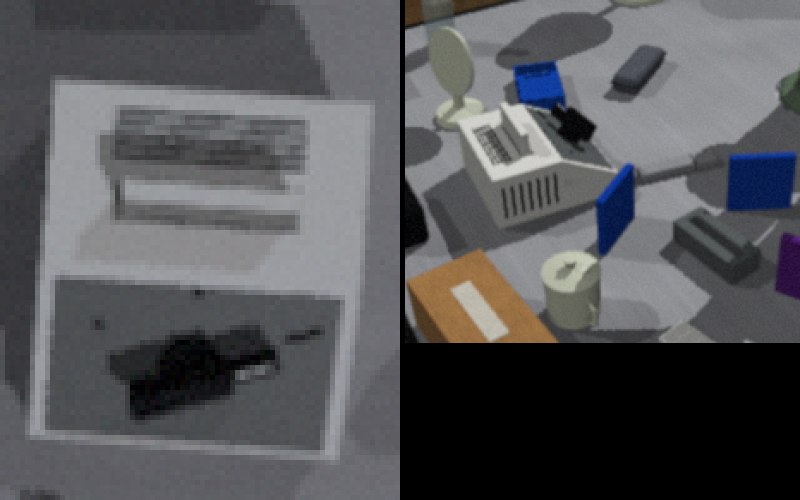

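The pointer is at the long mark, around (305,340) in the crop, and the cassette is seated with its top at the measured 140 mm. The bystanders look unmoved, so I'm handing the job in.

```bash
python3 -c "
from cell import bot
print(bot.close_job())"
```

```text
the job is handed in; nothing more can be done
None
```

The cassette is home in the purifier's slot, the handle was then turned to its on stop and released, and the job was handed in at about 29 s; the other things looked undisturbed in the last pictures, which did not cover the whole cart.

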